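Clamp a pipe nipple square in a twin-knob vise

TASK

Clamp the pipe nipple that lies in the blue twin-knob vise: turn the two black knobs clockwise, alternately and in small steps, so that the bar moves up to the pipe squarely, never letting one end of the bar run more than 6 mm ahead of the other. Stop when both rubber pads press the pipe snugly and equally against the fence, each knob taking about 0.1 N m more to turn than it did running free; do not overtighten, do not move the pipe or the bar by hand, and leave the things standing around alone.

Things in the scene. Friction and masses are not known exactly. Their poses are not given: they have to be found in the camera images.
- jig: Blue vise fixed on the surface; base plate 120 x 244 x 12 mm; origin at the centre of its underside, z up, y along it. A fixed fence (face at x = +35 mm, top 42 mm high) stands at its far (+x) side. Bearing blocks, tops 54 mm high, carry the knobs at x = -26, y = +85 (left) and -85 mm (right). Under each knob a pinion drives a rack on that end of the bar, pushing it to +x, to the fence.
- knob_left_grip (a point): Left knob (jig's +y end), black: a disc of 22 mm radius, 8 mm thick, with an upright wing 42 mm long along the point's x, 14 mm thick along its y. The point is on the turning axis in the wing, 7 mm below its top, 23 mm above the disc, 85 mm above the jig's underside; z up; it turns with the knob.
- knob_right_grip (a point): Right knob (jig's -y end), like the left one. Both stay where they are as they turn. (Beyond it, to the robot's right, the room has a tall solid partition at world y = -0.39 m, from x = 0.33 m on: draw the arm in before swinging past it.)
- knob_left (a joint): Left knob's angle, rad, grows clockwise seen from above, 0 to 6.2; 1 rad advances the bar's left end by 4 mm. Running free it takes 0.2 N m of steady friction, which also holds it where it is left. Once the pads bear, torque rises by 4 mm times the load on that end: each rad of one knob adds about 0.19 N m to it and 0.15 N m to the other.
- knob_right (a joint): Right knob's angle, the same for the right end of the bar. When a turn has stopped, the friction may leave up to 0.2 N m either way in the hand, so compare only torques read in the same manner: the load of the pads shifts them all by the same amount, against the turning (counter-clockwise on the hand).
- bar_center (a point): Centre of the aluminium bar, 18 x 146 x 24 mm, x towards the fence, y along it; at the jig's x = -34, z = 29 mm with both knobs at 0. On its far side, at y = +-36 mm, are rubber pads (18 mm wide, springs of about 22 N per mm), tips about 21 mm ahead of this point; worn, both alike, by an amount that differs up to 2.5 mm either way from time to time, so feel where they begin to bear.
- bar_left_end (a point): Point in the middle of the bar's left end, abreast of the left knob's axis; moves with the bar.
- bar_right_end (a point): Point in the middle of the bar's right end, abreast of the right knob's axis, 170 mm from the left one; moves with the bar. One end is ahead of the other by the difference of the two points along the jig's x.
- pipe_nipple: Dark pipe nipple, loose, 95 mm long, 34 mm in diameter, already lying on the base plate along the jig's y, within 4 mm of the fence (the bar pushes it there); origin in its underside at mid-length; its x along the pipe. The robot need not touch it.
- coupling_center (a point): Bystander: grey pipe coupling on end, 44 x 44 x 41 mm, loose, in front of the vise; its centre.
- tape_center (a point): Bystander: reel of white seal tape lying flat, 49 x 49 x 14 mm, loose, in front of the vise; its centre.
- cap_center (a point): Bystander: dark pipe cap, 73 x 73 x 38 mm, loose, left of the vise; its centre.
Mind the look-alikes: they are no part of the job. What is shaped like the pipe_nipple but green or orange is not meant.

How it is judged (in metres and radians):
At the end, for the whole second after the job is handed in: Each of the two pads presses on the pipe nipple with 10 to 52 N (0.04 to 0.21 N m at the knobs over their free friction), the bar is square to the vise within 0.015 rad (2.5 mm between its ends), the nipple lies on the base plate, and the knobs stand still (contact force between pad_left_c0 and pipe_nipple between 10 and 52 N and contact force between pad_right_c0 and pipe_nipple between 10 and 52 N and angle between the x axis of bar_center and the x axis of jig, either way round below 0.015 rad and z of pipe_nipple in the frame of jig below 0.015 m and velocity of joint knob_left between -0.05 and 0.05 rad/s and velocity of joint knob_right between -0.05 and 0.05 rad/s); the robot touches nothing.
It fails at once if one end of the bar more than 7.1 mm ahead of the other (bar askew by over 0.042 rad) (angle between the x axis of bar_center and the x axis of jig, either way round above 0.042 rad).
It fails at once if a pad presses on the pipe with more than 75 N (overtightened) (contact force between any of pad_left_c0, pad_right_c0 and pipe_nipple above 75 N).
It fails at once if the coupling, tape reel or cap beside the vise moved more than 20 mm (distance of any of coupling_center, tape_center, cap_center from where it was at the start of the episode above 0.02 m).
It fails at once if the robot pushes the pipe or the bar by hand (contact force between the fingers and bar above 3 N or contact force between the fingers and pipe_nipple above 3 N).
It also fails if it takes over 72 s, if anything falls off the work surface, if the arm or the gripper's body presses on something with over 40 N, if the wrist force passes 120 N, or if a joint passes its speed limit or range.

ROBOT

A 6-joint arm with a two-finger parallel gripper is mounted at the origin on a cart in front of the work surface, level with it; the furniture and walls round the work are solid. World frame = base frame: x ahead of the robot, y to its left, z up, the work surface at z = 0. Lengths are in m, angles in degrees, forces in N, time in s.
With the tool pointing down it reaches from about 0.25 to 0.725 m from the base axis. Payload 9.7 kg.
Tool frame: the origin (TCP) lies midway between the tips of the shut fingers; the grasp point (between the pads) lies 19 mm behind it (bot.pinch_z is the distance from the TCP to the grasp point, in m); z points along the fingers, y is the line along which they close (so a half turn about z gives the same grasp; the last joint's range is limited). The gripper opens to 85 mm and grips with 20 to 120 N. Pads are 22 mm wide; open, the fingers measure 114 mm over their backs; the gripper's body (76 mm by 85 mm) begins 54 mm behind the grasp point. The pads swing forward as they close: fully open they stand 13 mm farther back than shut.
Start: joints at [64.458, 4.979, 10.078, 95.1, 0, 90], TCP at [0.237, 0.496, 0.231] pointing down, gripper open.
Joint ranges: [-179.16, 179.16], [-48.56, 103.87], [-65.8, 70.77], [-126.05, 130.52], [-82.76, 87.17], [-180, 180]. Speed limits (degrees/s): [127.2, 127.2, 147.25, 180, 180, 180].

INTERFACE

Orientations are given as [roll, pitch, yaw] about the fixed x, y, z axes, in that order (R = Rz(yaw) Ry(pitch) Rx(roll)).
In Python, from workcell import sensors, camera, camera_params, ticket, bot gives the robot as it stands.
- The arm moves only by the shell command python3 -m jog 'ROWS' [FORCE]. ROWS is JSON, a list that holds one entry, the list of rows, each a list of 5 numbers: the shift along the world's x, y, z in units of 50 mm (1.0 is 50 mm), then the turn about the world's z in units of 5 degrees (1.0 is 5 degrees), then the opening, from 0 (shut) to 1 (fully open). In form: [[[tx, ty, tz, yaw, grip], ...]]. A call has 1 to 8 rows; each row shifts and turns the commanded pose from where the row before left it; what a row does not reach is not made up. A row lasts 1/10 s, in which the tool goes at most 50 mm and 8.59 degrees, less where a joint would pass 70% of its speed; a pose out of reach is approached as far as the arm can. A call is refused whole if a number of a shift passes 1 or a number of a turn 1, either way. A call with a gripper value outside its range is refused whole. The fingers move at their own pace and stop on an object; FORCE is the grip in N (left out, the last holds). Time passes only in rows, so rows that do not move let the fingers close. It gives the time, the measured TCP pose, the force, the opening and the grip force at its end, in the units of the state.
- sensors.get_obs(): the state, without advancing time (a new reading comes with each control period).
- camera(name): name is "scene" or "top" or "wrist"; returns the picture (420x560x3 uint8, blue, green, red); there is no depth.
- camera_params(name): a dict with "fx", "fy", "cx", "cy" (pixels), "T" (4x4, takes a point from camera to world coordinates); the wrist camera has in their place "tool_from_camera" (4x4, takes a point from camera to tool coordinates, whose origin is the TCP and whose axes are the flange's). Camera axes: x right, y down, z forward; pixel columns grow to the right and rows downward; lengths in m; the calibration is good to about 2 mm. A picture is of the moment at which its call begins: read the wrist's pose just before it. camera_params takes no time and is no camera call.
- ticket.job_done(): hands the job in; it is judged then, once.
The state is a dict: "time": time; "q": joint angles; "qd": joint speeds; "joint_efforts": joint torques, N m; "ee_pos": TCP position; "tcp_rot": TCP orientation; "wrist_force": force on the tool from outside, world axes, zero at the start; "torque": the same for the moment, N m; "opening": finger opening in m; "grasp_force": force on a finger pad.
Only numpy, scipy, OpenCV 4.12 (cv2) and the standard library are available. Lean on these libraries where they do the work, as an engineer would, in place of code of your own. Each camera call takes 0.05 s, during which the arm holds its last target. There are 200 camera calls.

## Working session

There is one attempt and no reset: what is moved stays moved. The work goes in short steps, Python scripts to look and compute and a shell command to move; the robot and the scene stay as the last step left them, time stands still between calls to the robot, and variables do not carry over. Pictures are saved under pics/ and viewed, at most 10 in all, crops included, and the job is handed in when it is done.

```bash
mkdir -p pics; ls
python3 - <<'E'
from workcell import sensors,camera,camera_params,bot
import cv2
print(sensors.get_obs())
for n in("scene","top"):
    cv2.imwrite(f"pics/{n}0.png",camera(n)); print(n,camera_params(n))
print(camera_params("wrist"),bot.pinch_z)
E
```

```text
pics
{'time': 0.0, 'q': array([6.44588073e+01, 5.01225477e+00, 1.00334707e+01, 9.50988626e+01,
       5.02037186e-04, 8.99993907e+01]), 'qd': array([ 0.02893053, -0.06985057,  0.10883281, -0.0042139 , -0.03042183,
        0.05198624]), 'joint_efforts': array([-1.79231436e-03, -5.20399511e+01,  4.64798033e+01,  1.66562176e-02,
       -1.63733739e-04,  2.12645961e-05]), 'ee_pos': array([0.23703706, 0.49604622, 0.23056318]), 'tcp_rot': array([-1.79922353e+02, -5.02862484e-04,  1.54459416e+02]), 'wrist_force': array([-0.11695148, -0.42135392, -0.57777471]), 'torque': array([ 0.02460271, -0.0418262 , -0.04991802]), 'grasp_force': 0.0, 'opening': 0.08552887008995043}
scene {'fx': 432.27589555790087, 'fy': 432.27589555790087, 'cx': 280.05447983380594, 'cy': 207.05983728605398, 'T': array([[ 7.62175708e-01, -3.21583891e-01,  5.61846947e-01,
         5.13394449e-03],
       [-6.47370175e-01, -3.78904658e-01,  6.61319224e-01,
        -4.50381637e-01],
       [ 2.16815995e-04, -8.67764405e-01, -4.96975745e-01,
         5.01310435e-01],
       [ 0.00000000e+00,  0.00000000e+00,  0.00000000e+00,

[... 156 characters left out ...]
27, -0.99856535,  0.05340194,  0.41087304],
       [-0.99992816, -0.00453207, -0.01109655,  0.11869224],
       [ 0.01132265, -0.05335446, -0.99851144,  1.21389721],
       [ 0.        ,  0.        ,  0.        ,  1.        ]])}
{'fx': 323.0763327209571, 'fy': 323.0763327209571, 'cx': 279.30235120368764, 'cy': 200.24195970066896, 'tool_from_camera': array([[-3.24132894e-04, -9.59460838e-01, -2.81841790e-01,
         7.26269083e-02],
       [ 9.99999854e-01, -4.32873188e-04,  3.23557502e-04,
         2.08949117e-04],
       [-4.32442506e-04, -2.81841644e-01,  9.59460839e-01,
        -1.42353178e-01],
       [ 0.00000000e+00,  0.00000000e+00,  0.00000000e+00,
         1.00000000e+00]])} 0.0187
```

View pics/top0.png

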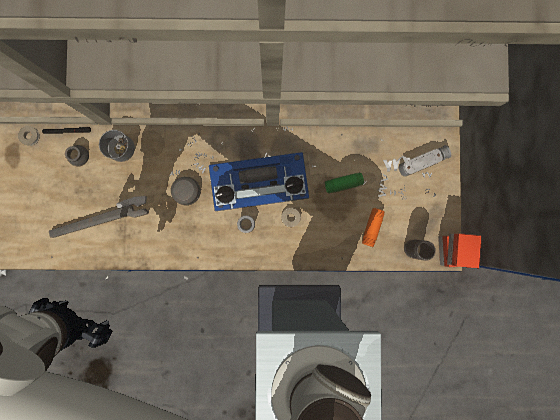

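View pics/scene0.png

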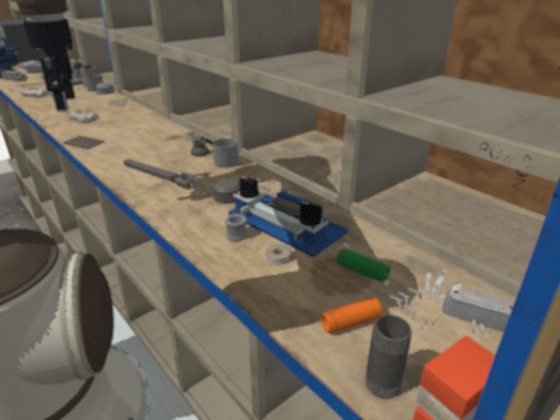

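The top view shows the blue vise at about (260,182), with its left knob at (225,194) and right knob at (295,185). The scene view shows the wings at (248,187) and (311,214). Next I'll measure them and enlarge the crops.

```bash
cat > h.py <<'E'
import numpy as np, cv2
from workcell import sensors,camera,camera_params,bot
from scipy.spatial.transform import Rotation as R
def params(n,obs=None):
    p=camera_params(n)
    if n=="wrist":
        T=np.eye(4);T[:3,:3]=R.from_euler('xyz',obs['tcp_rot'],degrees=True).as_matrix();T[:3,3]=obs['ee_pos'];p['T']=T@p['tool_from_camera']
    return p
def cast(p,uv,z):
    d=p['T'][:3,:3]@[(uv[0]-p['cx'])/p['fx'],(uv[1]-p['cy'])/p['fy'],1]; o=p['T'][:3,3]
    return o+d*(z-o[2])/d[2]
def proj(p,X):
    c=np.linalg.inv(p['T'])@np.r_[X,1]; return np.array([p['fx']*c[0]/c[2]+p['cx'],p['fy']*c[1]/c[2]+p['cy']])
E
python3 - <<'E'
from h import *
im=cv2.imread('pics/top0.png');p=params('top')
hsv=cv2.cvtColor(im,cv2.COLOR_BGR2HSV)
m=cv2.inRange(hsv,(105,120,40),(125,255,255));m[:140]=0;m[230:]=0;m[:,:195]=0;m[:,325:]=0
pts=cv2.findNonZero(m);r=cv2.minAreaRect(pts);b=cv2.boxPoints(r)
W=np.array([cast(p,q,.012)[:2] for q in b]);print(r,W,W.mean(0))
e=[W[(i+1)%4]-W[i] for i in range(4)];print([np.linalg.norm(x) for x in e],[np.degrees(np.arctan2(x[1],x[0])) for x in e])
k=(im.max(2)<45).astype('u1');k[:165]=0;k[212:]=0;k[:,:205]=0;k[:,315:]=0
n,l,s,c=cv2.connectedComponentsWithStats(k)
for i in range(1,n):
    if s[i,4]>20: print(s[i],c[i],cast(p,c[i],.075))
a=cv2.resize(im[145:220,195:325],None,fx=4,fy=4,interpolation=2)
s=cv2.resize(cv2.imread('pics/scene0.png')[160:270,200:360],None,fx=3.25,fy=3.25,interpolation=2)
o=np.zeros((a.shape[0]+s.shape[0]-60,520,3),'u1')
out=np.vstack([cv2.copyMakeBorder(x,0,0,0,520-x.shape[1],0) for x in(a,s[:290])]);cv2.imwrite('pics/c1.png',out)
E
```

```text
((258.4188537597656, 181.23834228515625), (46.16367721557617, 94.71436309814453), 82.23483276367188) [[0.57565201 0.2828365 ]
 [0.61003565 0.04258163]
 [0.49237508 0.0264973 ]
 [0.45859907 0.26560556]] [0.53416546 0.15438025]
[np.float64(0.24270277812263497), np.float64(0.11875484857163321), np.float64(0.24148204175094448), np.float64(0.11831439353326388)] [np.float64(-81.85552227430998), np.float64(-172.21585331006457), np.float64(98.04030375525399), np.float64(8.37416413688093)]
[285 177  18  16 220] [293.99090909 184.49090909] [0.52005492 0.06645036 0.075     ]
[270 181   8   5  31] [273.09677419 182.70967742] [0.5241336  0.11712035 0.075     ]
[241 185   8   4  27] [245.03703704 186.59259259] [0.51435353 0.18500338 0.075     ]
[216 186  18  17 140] [225.41428571 192.53571429] [0.49969803 0.23230851 0.075     ]
```

View pics/c1.png

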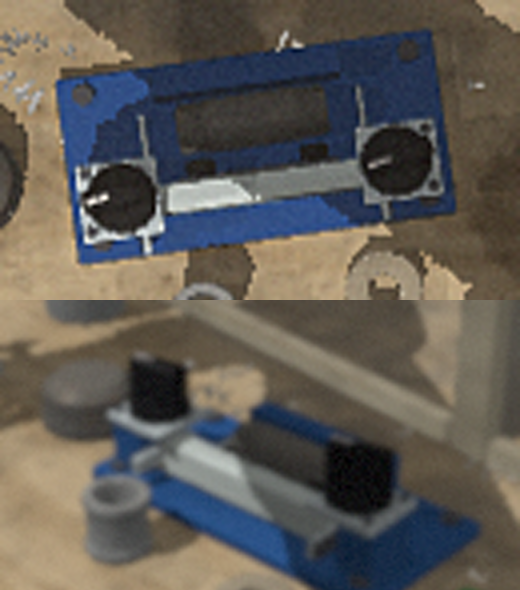

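The crop shows the bar near x = −34 mm, with pads at (200,166) and (315,152) and the pipe against the fence. The wing angles aren't clear. The vise is at (0.534, 0.154) with a yaw of about 8.1°, which puts the left knob at (0.496, 0.235) and the right knob at (0.520, 0.067). I'll move the wrist camera over it.

```bash
python3 -m jog '[[[0.6,-0.75,0,0,1],[0.6,-0.75,0,0,1],[0.6,-0.75,0,0,1],[0.6,-0.75,0,0,1],[0.6,-0.75,0,0,1],[0.6,-0.75,0,0,1],[0.6,-0.75,0,0,1],[0.6,-0.75,0,0,1]]]' 60
python3 - <<'E'
from h import *
import time
o=sensors.get_obs();im=camera('wrist');cv2.imwrite('pics/w1.png',im);o2=sensors.get_obs();print(o['ee_pos'],o2['ee_pos'],o['tcp_rot'],o['q'])
p=params('wrist',o2)
for n,X in(('L',[.4963,.2349,.092]),('R',[.5203,.0665,.092])):print(n,proj(p,X))
E
```

```text
time: 0.9
ee_pos: [0.4779, 0.1944, 0.2311]
tcp_rot: [-180.0, -0.0, 154.5]
wrist_force: [1.1, 1.2, 1.0]
opening: 0.0855
grasp_force: 0.0
[0.47794277 0.19442042 0.23109731] [0.48129504 0.18977841 0.23052225] [-1.79995461e+02 -1.05105385e-02  1.54457340e+02] [2.21331985e+01 3.04754139e-01 5.20708273e+00 9.49127614e+01
 4.71478124e-03 4.76758575e+01]
L [332.11948277 182.79449383]
R [182.82708793 277.45974476]
```

View pics/w1.png

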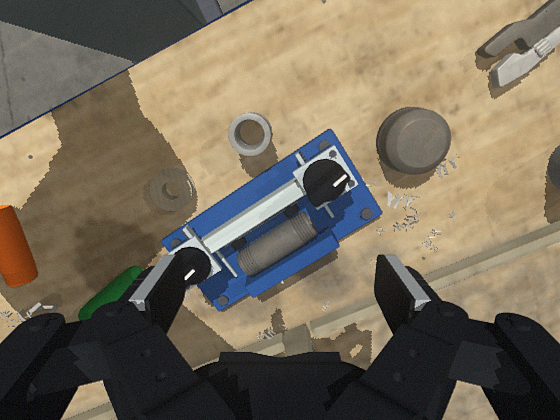

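The wrist view shows the left knob at (325,182) and the right at (192,265), each with a white index line. I'll take a still picture and crop the knobs.

Run:
```python
from h import *
o=sensors.get_obs();im=camera('wrist');cv2.imwrite('pics/w2.png',im);print(o['ee_pos'],o['qd'])
p=params('wrist',o)
L=[.4963,.2349,.092];Rr=[.5203,.0665,.092]
cs=[]
for X in(L,Rr):
    u=proj(p,X);print(u)
    x,y=(u-28).astype(int);x=max(x,0);y=max(y,0);print('crop',x,y);cs.append(cv2.resize(np.clip(im[y:y+56,x:x+56].astype(float)*1.8,0,255).astype('u1'),None,fx=7,fy=7,interpolation=0))
cv2.imwrite('pics/c2.png',np.hstack(cs))
k=(im.max(2)<40).astype('u1')
for X in(L,Rr):
    u=proj(p,X);h=cv2.inRange(im,(110,110,110),(255,255,255))
    print('dirs',[ (a,np.round(proj(p,np.array(X)+.02*np.array([np.cos(np.radians(a)),np.sin(np.radians(a)),0]))-u,1)) for a in(0,90)])
```

```text
[0.48129504 0.18977841 0.23052225] [ 5.39200882 -0.73267451 -1.27250527 -0.0391321   0.91334271  9.20343199]
[332.12162974 182.79505885]
crop 304 154
[182.82835632 277.46060312]
crop 154 249
dirs [(0, array([ 8.7, 19.3])), (90, array([20.8, -9.6]))]
dirs [(0, array([10.3, 16.2])), (90, array([17.8, -8. ]))]
```

View pics/c2.png

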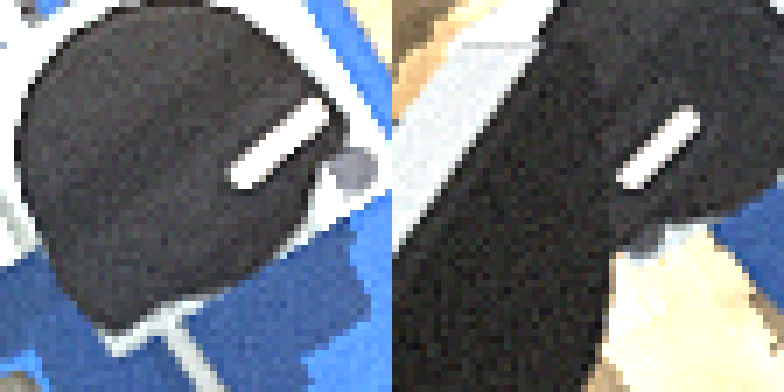

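Casting the index lines to world puts the left wing at about 107° and the right at about 109°. The last joint follows q6 = 180 + q1 − yaw, so gripping at yaw ≈ 287° leaves about 260° of clockwise range. I'll turn the tool there above the left knob.

```bash
python3 -m jog '[[[0.05,0.1,0,1,0.6],[0.05,0.1,0,1,0.6],[0.05,0.1,0,1,0.6],[0.05,0.1,0,1,0.6],[0.05,0.1,0,1,0.6],[0.05,0.1,0,1,0.6],[0.05,0.1,0,1,0.6],[0.05,0.1,0,1,0.6]]]' 60 >/dev/null
python3 -m jog '[[[0,0,0,1,0.6],[0,0,0,1,0.6],[0,0,0,1,0.6],[0,0,0,1,0.6],[0,0,0,1,0.6],[0,0,0,1,0.6],[0,0,0,1,0.6],[0,0,0,1,0.6]]]' >/dev/null
python3 -m jog '[[[0,0,-0.2,1,0.6],[0,0,-0.2,1,0.6],[0,0,-0.2,1,0.6],[0,0,-0.2,1,0.6],[0,0,-0.2,1,0.6],[0,0,-0.2,1,0.6],[0,0,0,1,0.6],[0,0,0,1,0.6]]]' >/dev/null
python3 -m jog '[[[0,0,0,1,0.6],[0,0,0,1,0.6],[0,0,0,0.5,0.6],[0,0,0,0,0.6],[0,0,0,0,0.6],[0,0,0,0,0.6]]]'
python3 - <<'E'
from h import *
o=sensors.get_obs();im=camera('wrist');cv2.imwrite('pics/w3.png',im);print(o['ee_pos'],o['tcp_rot'],o['q'],o['qd'],o['torque'])
p=params('wrist',o)
for X in([.4963,.2349,.092],[.5203,.0665,.092]):
    u=proj(p,X);print(u)
np.save('w3.npy',p['T'])
E
```

```text
time: 4.0
ee_pos: [0.4969, 0.2364, 0.1712]
tcp_rot: [180.0, 0.0, -73.1]
wrist_force: [0.2, -0.1, 0.2]
opening: 0.0512
grasp_force: 0.0
[0.49694463 0.23643674 0.17118486] [ 1.79986239e+02  3.49280472e-03 -7.30927101e+01] [ 2.54413644e+01  4.20620197e+00  2.59696036e+00  8.84038486e+01
  5.49621678e-03 -8.14659265e+01] [-0.10618466  0.01913116  0.10164038 -0.06213765 -0.05146674 -0.33110573] [-0.05200739  0.03682854 -0.00839431]
[280.09389398 206.12994272]
[325.71726226 -74.46457325]
```

View pics/w3.png

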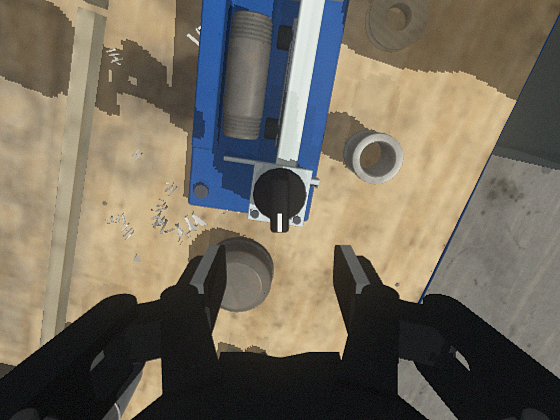

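The left wing's index line runs vertically at column 280, rows 212–232, so the tool is aligned with the wing. Next I'll check the disc's centre.

Run:
```python
from h import *
im=cv2.imread('pics/w3.png');p=camera_params('wrist');p['T']=np.load('w3.npy')
k=(im.max(2)<50).astype('u1');k[:160]=0;k[240:]=0;k[:,:245]=0;k[:,315:]=0
n,l,s,c=cv2.connectedComponentsWithStats(k);i=1+s[1:,4].argmax();print(s[i])
ct=max(cv2.findContours((l==i).astype('u1'),0,1)[0],key=len)[:,0].astype(float)
up=ct[(ct[:,1]<200)];W=np.array([cast(p,q,.062)[:2] for q in up])
A=np.c_[2*W,np.ones(len(W))];x=np.linalg.lstsq(A,(W**2).sum(1),rcond=None)[0]
print('disc c',x[:2],'r',np.sqrt(x[2]+x[:2]@x[:2]))
y=ct[:,1].max();print('wing end',y,cast(p,(280,y),.092))
ws=[(yy,ct[ct[:,1]==yy,0].min(),ct[ct[:,1]==yy,0].max()) for yy in(222,226,230)];print(ws)
print(cast(p,(280,212),.092),cast(p,(280,232),.092))
```

```text
[ 253  168   51   64 1499]
disc c [0.50073615 0.2298055 ] r 0.016656995416320344
wing end 231.0 [0.49078131 0.25326898 0.092     ]
[(222, np.float64(271.0), np.float64(287.0)), (226, np.float64(271.0), np.float64(287.0)), (230, np.float64(271.0), np.float64(287.0))]
[0.49506991 0.23917456 0.092     ] [0.49055135 0.25402476 0.092     ]
```

The wing end puts the axis at (0.497, 0.2335), so I'll shift −3 mm in y, descend and grip.

```bash
python3 -m jog '[[[0,-0.06,-0.34,0,0.6],[0,0,-0.34,0,0.6],[0,0,-0.34,0,0.6],[0,0,-0.34,0,0.6],[0,0,-0.34,0,0.6],[0,0,-0.33,0,0.6],[0,0,0,0,0.6],[0,0,0,0,0.6]]]' 60; python3 -m jog '[[[0,0,0,0,0],[0,0,0,0,0],[0,0,0,0,0],[0,0,0,0,0],[0,0,0,0,0]]]' 60;  python3 -c "
from h import *
o=sensors.get_obs();print(o['ee_pos'],o['tcp_rot'],o['torque'],o['wrist_force'])"
```

```text
time: 4.85
ee_pos: [0.497, 0.2332, 0.0701]
tcp_rot: [180.0, -0.0, -73.1]
wrist_force: [0.3, -0.2, 1.0]
opening: 0.0511
grasp_force: 0.0
time: 5.35
ee_pos: [0.4979, 0.2335, 0.0709]
tcp_rot: [-179.9, 0.0, -73.1]
wrist_force: [2.4, 0.3, 5.1]
opening: 0.0128
grasp_force: 60.6
[0.49787267 0.23352802 0.0708732 ] [-1.79876307e+02  1.53397480e-02 -7.30524378e+01] [ 0.04442739 -0.23207604 -0.0422391 ] [2.36449678 0.28463852 5.14559467]
```

Gripped at a 13 mm opening. First turn: 40° clockwise.

```bash
cat > s.py <<'E'
from h import *
o=sensors.get_obs();print('t %.2f'%o['time'],'pos',o['ee_pos'].round(4),'yaw %.2f'%o['tcp_rot'][2],'F',o['wrist_force'].round(1),'M',o['torque'].round(3),'q6 %.1f'%o['q'][5],'op %.4f'%o['opening'])
E
python3 -m jog '[[[0,0,0,-1,0],[0,0,0,-1,0],[0,0,0,-1,0],[0,0,0,-1,0]]]' >/dev/null; python3 s.py; python3 -m jog '[[[0,0,0,-1,0],[0,0,0,-1,0],[0,0,0,-1,0],[0,0,0,-1,0]]]' >/dev/null; python3 s.py;  python3 -m jog '[[[0,0,0,0,0],[0,0,0,0,0]]]' >/dev/null; python3 s.py
```

```text
t 5.75 pos [0.4975 0.2335 0.0709] yaw -93.23 F [-0.9 -0.2  7.6] M [-0.088  0.265  0.206] q6 -61.6 op 0.0128
t 6.15 pos [0.4971 0.2336 0.0709] yaw -113.22 F [-2.2  1.4  8. ] M [0.098 0.662 0.23 ] q6 -41.6 op 0.0127
t 6.35 pos [0.4971 0.2336 0.0708] yaw -113.05 F [-2.2  1.6  8.4] M [ 0.133  0.613 -0.181] q6 -41.8 op 0.0130
```

Running free takes about 0.22 N m. The left knob is now 40° ahead. Next I'll go to the right knob and check it from above.

```bash
python3 -m jog '[[[0,0,0,0,0.6],[0,0,0,0,0.6],[0,0,0.2,0,0.6],[0,0,0.6,0,0.6],[0,0,0.6,0.4,0.6],[0,0,0.6,0,0.6]]]' >/dev/null; python3 s.py; python3 -m jog '[[[0.06,-0.42,0,1,0.6],[0.06,-0.42,0,1,0.6],[0.06,-0.42,0,1,0.6],[0.06,-0.42,0,1,0.6],[0.06,-0.42,0,1,0.6],[0.06,-0.42,0,1,0.6],[0.06,-0.42,0,1,0.6],[0.06,-0.42,0,1,0.6]]]' >/dev/null; python3 -m jog '[[[0,0,0,0,0.6],[0,0,0,0,0.6],[0,0,0,0,0.6]]]' >/dev/null; python3 s.py
python3 - <<'E'
from h import *
o=sensors.get_obs();im=camera('wrist');cv2.imwrite('pics/w4.png',im);p=params('wrist',o);np.save('w4.npy',p['T'])
k=(im.max(2)<50).astype('u1');k[:150]=0;k[245:]=0;k[:,:235]=0;k[:,325:]=0
n,l,s,c=cv2.connectedComponentsWithStats(k);i=1+s[1:,4].argmax();print(s[i])
w=cv2.inRange(im,(140,140,140),(255,255,255));w[:205]=0;w[245:]=0;w[:,:250]=0;w[:,310:]=0
print(cv2.minAreaRect(cv2.findNonZero(w)))
cv2.imwrite('pics/c4.png',cv2.resize(im[150:250,220:340],None,fx=5,fy=5,interpolation=0))
E
```

```text
t 6.95 pos [0.497  0.2331 0.1715] yaw -110.98 F [-0.2  0.1  0.2] M [ 0.02  -0.029  0.016] q6 -43.9 op 0.0514
t 8.05 pos [0.5211 0.0658 0.17  ] yaw -71.10 F [-0.2  0.3 -0.3] M [-0.003  0.013  0.002] q6 -101.7 op 0.0513
[252 171  51  64 968]
((279.5, 224.5), (39.0, 59.0), 90.0)
```

View pics/c4.png

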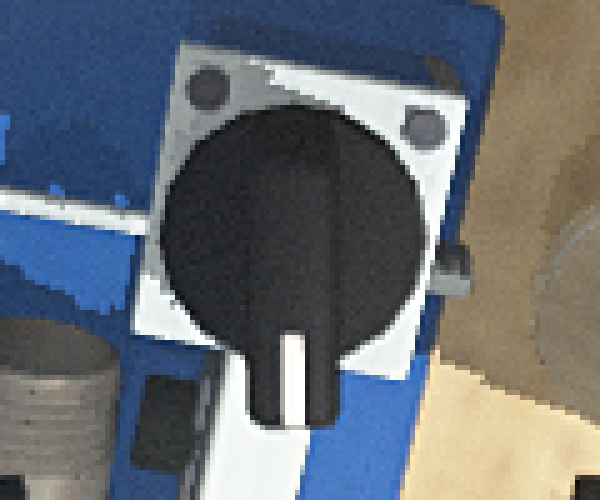

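The right knob is centred and its wing is vertical at column 279, with the end at row 235, so it needs about −1 mm in y. Descend, grip and turn 80°.

```bash
python3 -m jog '[[[0,-0.02,-0.34,0,0.6],[0,0,-0.34,0,0.6],[0,0,-0.34,0,0.6],[0,0,-0.34,0,0.6],[0,0,-0.34,0,0.6],[0,0,-0.3,0,0.6],[0,0,0,0,0.6]]]' >/dev/null; python3 -m jog '[[[0,0,0,0,0],[0,0,0,0,0],[0,0,0,0,0],[0,0,0,0,0],[0,0,0,0,0]]]' >/dev/null; python3 s.py; python3 -m jog '[[[0,0,0,-1,0],[0,0,0,-1,0],[0,0,0,-1,0],[0,0,0,-1,0],[0,0,0,-1,0],[0,0,0,-1,0],[0,0,0,-1,0],[0,0,0,-1,0]]]' >/dev/null; python3 s.py; python3 -m jog '[[[0,0,0,-1,0],[0,0,0,-1,0],[0,0,0,-1,0],[0,0,0,-1,0],[0,0,0,-1,0],[0,0,0,-1,0],[0,0,0,-1,0],[0,0,0,-1,0]]]' >/dev/null; python3 s.py;  python3 -m jog '[[[0,0,0,0,0],[0,0,0,0,0]]]' >/dev/null; python3 s.py
```

```text
t 9.30 pos [0.5223 0.0646 0.0711] yaw -71.03 F [4.9 3.1 6.1] M [ 0.526 -0.742  0.211] q6 -101.9 op 0.0127
t 10.10 pos [0.5212 0.0647 0.0711] yaw -111.22 F [-1.9  3.2 10.2] M [0.713 0.656 0.18 ] q6 -61.7 op 0.0124
t 10.90 pos [0.5203 0.0655 0.071 ] yaw -151.19 F [-7.8  7.3 12.7] M [1.759 1.556 0.248] q6 -21.7 op 0.0126
t 11.10 pos [0.5203 0.0655 0.071 ] yaw -151.02 F [-7.2  7.9 12.2] M [ 1.695  1.528 -0.193] q6 -21.9 op 0.0131
```

```bash
python3 -m jog '[[[0,0,0,0,0.6],[0,0,0,0,0.6],[0,0,0.2,0,0.6],[0,0,0.4,0,0.6],[0,0,0.4,0,0.6]]]' >/dev/null; python3 s.py; python3 -m jog '[[[-0.06,0.42,0,0.95,0.6],[-0.06,0.42,0,0.95,0.6],[-0.06,0.42,0,0.95,0.6],[-0.06,0.42,0,0.95,0.6],[-0.06,0.42,0,0.95,0.6],[-0.06,0.42,0,0.95,0.6],[-0.06,0.42,0,0.95,0.6],[-0.06,0.43,0,0.95,0.6]]]' >/dev/null; python3 -m jog '[[[0,0,0,0,0.6],[0,0,0,0,0.6],[0,0,0,0,0.6],[0,0,-0.4,0,0.6],[0,0,-0.4,0,0.6],[0,0,-0.2,0,0.6],[0,0,0,0,0.6]]]' >/dev/null; python3 s.py; python3 -m jog '[[[0,0,0,0,0],[0,0,0,0,0],[0,0,0,0,0],[0,0,0,0,0],[0,0,0,0,0]]]' >/dev/null; python3 s.py; python3 -m jog '[[[0,0,0,-1,0],[0,0,0,-1,0],[0,0,0,-1,0],[0,0,0,-1,0],[0,0,0,-1,0],[0,0,0,-1,0],[0,0,0,-1,0],[0,0,0,-1,0]]]' >/dev/null; python3 s.py; python3 -m jog '[[[0,0,0,-1,0],[0,0,0,-1,0],[0,0,0,-1,0],[0,0,0,-1,0],[0,0,0,-1,0],[0,0,0,-1,0],[0,0,0,-1,0],[0,0,0,-1,0]]]' >/dev/null; python3 s.py;  python3 -m jog '[[[0,0,0,0,0],[0,0,0,0,0]]]' >/dev/null; python3 s.py
```

```text
t 11.60 pos [0.5208 0.064  0.1206] yaw -151.06 F [-0.6  0.9  0. ] M [-0.047 -0.005 -0.077] q6 -21.9 op 0.0513
t 13.10 pos [0.4965 0.2318 0.0685] yaw -113.12 F [ 0.5  0.7 -0.8] M [ 0.048 -0.014 -0.005] q6 -41.9 op 0.0513
t 13.60 pos [0.4971 0.2332 0.0711] yaw -113.04 F [-4.4  0.6  6.8] M [ 0.093  0.888 -0.19 ] q6 -41.9 op 0.0130
t 14.40 pos [0.4963 0.2338 0.0711] yaw -153.17 F [-9.5  4.5  7.5] M [0.795 1.757 0.253] q6 -1.7 op 0.0124
t 15.20 pos [0.4961 0.2348 0.0711] yaw 166.88 F [-10.    9.6   5.5] M [1.903 1.971 0.253] q6 38.3 op 0.0130
t 15.40 pos [0.4961 0.2348 0.0711] yaw 167.04 F [-8.9 10.3  7.4] M [ 1.875  1.991 -0.129] q6 38.2 op 0.0129
```

```bash
python3 -m jog '[[[0,0,0,0,0.6],[0,0,0,0,0.6],[0,0,0.2,0,0.6],[0,0,0.4,0.4,0.6],[0,0,0.4,0,0.6]]]' >/dev/null; python3 s.py; python3 -m jog '[[[0.058,-0.42,0,1,0.6],[0.058,-0.42,0,1,0.6],[0.058,-0.42,0,1,0.6],[0.058,-0.42,0,1,0.6],[0.058,-0.42,0,1,0.6],[0.058,-0.42,0,1,0.6],[0.058,-0.42,0,1,0.6],[0.058,-0.41,0,1,0.6]]]' >/dev/null; python3 -m jog '[[[0,0,0,0,0.6],[0,0,0,0,0.6],[0,0,0,0,0.6],[0,0,-0.4,0,0.6],[0,0,-0.4,0,0.6],[0,0,-0.2,0,0.6],[0,0,0,0,0.6]]]' >/dev/null; python3 s.py; python3 -m jog '[[[0,0,0,0,0],[0,0,0,0,0],[0,0,0,0,0],[0,0,0,0,0],[0,0,0,0,0]]]' >/dev/null; python3 s.py; python3 -m jog '[[[0,0,0,-1,0],[0,0,0,-1,0],[0,0,0,-1,0],[0,0,0,-1,0],[0,0,0,-1,0],[0,0,0,-1,0],[0,0,0,-1,0],[0,0,0,-1,0]]]' >/dev/null; python3 s.py; python3 -m jog '[[[0,0,0,-1,0],[0,0,0,-1,0],[0,0,0,-1,0],[0,0,0,-1,0],[0,0,0,-1,0],[0,0,0,-1,0],[0,0,0,-1,0],[0,0,0,-1,0]]]' >/dev/null; python3 s.py;  python3 -m jog '[[[0,0,0,0,0],[0,0,0,0,0]]]' >/dev/null; python3 s.py
```

```text
t 15.90 pos [0.4972 0.2325 0.121 ] yaw 169.00 F [0.9 0.5 0.8] M [-0.017  0.037  0.   ] q6 36.1 op 0.0515
t 17.40 pos [0.5194 0.0657 0.0685] yaw -151.03 F [-0.8 -0.7  0.4] M [-0.028  0.018 -0.018] q6 -21.8 op 0.0513
t 17.90 pos [0.5207 0.0657 0.071 ] yaw -151.04 F [-2.6  3.6  5.5] M [ 0.631  0.551 -0.192] q6 -21.8 op 0.0124
t 18.70 pos [0.5206 0.0665 0.071 ] yaw 168.82 F [-2.9  8.7  6.8] M [1.561 0.711 0.296] q6 18.4 op 0.0127
t 19.50 pos [0.521  0.0672 0.0711] yaw 128.87 F [-0.2 11.7  4.3] M [2.376 0.21  0.477] q6 58.4 op 0.0129
t 19.70 pos [0.521  0.0673 0.071 ] yaw 129.03 F [-1.1 11.8  4.8] M [2.322 0.208 0.083] q6 58.2 op 0.0125
```

The right torque rose to 0.48 N m, so the pads may already be bearing. I'll look before turning further.

```bash
python3 - <<'E'
from h import *
a=camera('scene');b=camera('top');w=camera('wrist');cv2.imwrite('pics/w5.png',w)
r=lambda x,f:cv2.resize(x,None,fx=f,fy=f,interpolation=2)
s=r(a[160:270,200:360],4);t=r(b[145:225,195:325],4.9)[:,:640];h=np.vstack([s,t[:160*4]]) 
h=h[:,:640];h=cv2.resize(h,(480,int(h.shape[0]*.75)));print(h.shape)
cv2.imwrite('pics/c5.png',h[:600]);cv2.imwrite('pics/top5.png',b)
E
python3 s.py
```

```text
t 19.85 pos [0.521  0.0672 0.071 ] yaw 129.04 F [-1.4 11.7  5.2] M [2.338 0.264 0.062] q6 58.2 op 0.0124Traceback (most recent call last):
  File "<stdin>", line 4, in <module>
    return _nx.concatenate(arrs, 0, dtype=dtype, casting=casting)
           ~~~~~~~~~~~~~~~^^^^^^^^^^^^^^^^^^^^^^^^^^^^^^^^^^^^^^^
ValueError: all the input array dimensions except for the concatenation axis must match exactly, but along dimension 1, the array at index 0 has size 640 and the array at index 1 has size 637
```

View pics/w5.png

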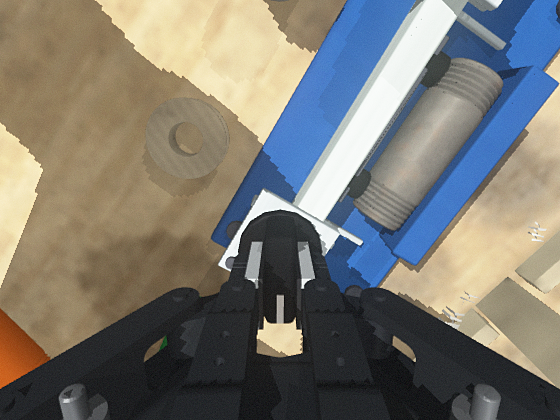

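The pads at (360,185) and (437,67) touch the pipe, and the pipe is against the fence. The torque readings fit a load of about 0.25 N m on the right knob, with contact at about 100°. That's more than wanted, so I'll ease the right knob back level with the left (−45°, then +5° clockwise to read the torque the same way).

```bash
python3 -m jog '[[[0,0,0,1,0],[0,0,0,1,0],[0,0,0,1,0],[0,0,0,1,0],[0,0,0,1,0],[0,0,0,1,0],[0,0,0,1,0],[0,0,0,1,0]]]' >/dev/null; python3 s.py; python3 -m jog '[[[0,0,0,1,0],[0,0,0,0,0],[0,0,0,-0.5,0]]]' >/dev/null; python3 s.py; python3 -m jog '[[[0,0,0,-0.5,0]]]' >/dev/null; python3 s.py;  python3 -m jog '[[[0,0,0,0,0],[0,0,0,0,0]]]' >/dev/null; python3 s.py
```

```text
t 20.65 pos [0.5206 0.0665 0.071 ] yaw 169.21 F [-3.5  7.   6.5] M [ 1.419  0.676 -0.106] q6 18.0 op 0.0126
t 20.95 pos [0.5206 0.0665 0.0711] yaw 171.52 F [-3.3  8.   5.9] M [1.457 0.677 0.354] q6 15.7 op 0.0131
t 21.05 pos [0.5206 0.0665 0.071 ] yaw 168.94 F [-2.8  7.4  5.9] M [1.484 0.669 0.35 ] q6 18.3 op 0.0127
t 21.25 pos [0.5206 0.0665 0.071 ] yaw 169.01 F [-3.2  8.1  5.6] M [ 1.525  0.724 -0.014] q6 18.2 op 0.0128
```

The right knob now reads +0.35 clockwise and −0.11 counter-clockwise, a load of about 0.12 N m, which is on target. Now I'll read the left knob the same way.

```bash
python3 -m jog '[[[0,0,0,0,0.6],[0,0,0,0,0.6],[0,0,0.2,0,0.6],[0,0,0.4,-0.4,0.6],[0,0,0.4,0,0.6]]]' >/dev/null; python3 -m jog '[[[-0.06,0.42,0,0,0.6],[-0.06,0.42,0,0,0.6],[-0.06,0.42,0,0,0.6],[-0.06,0.42,0,0,0.6],[-0.06,0.42,0,0,0.6],[-0.06,0.42,0,0,0.6],[-0.06,0.42,0,0,0.6],[-0.06,0.45,0,0,0.6]]]' >/dev/null; python3 -m jog '[[[0,0,0,0,0.6],[0,0,0,0,0.6],[0,0,0,0,0.6],[0,0,-0.4,0,0.6],[0,0,-0.4,0,0.6],[0,0,-0.2,0,0.6],[0,0,0,0,0.6]]]' >/dev/null; python3 s.py; python3 -m jog '[[[0,0,0,0,0],[0,0,0,0,0],[0,0,0,0,0],[0,0,0,0,0],[0,0,0,0,0]]]' >/dev/null; python3 s.py; python3 -m jog '[[[0,0,0,0.5,0],[0,0,0,0.5,0]]]' >/dev/null; python3 s.py; python3 -m jog '[[[0,0,0,0,0],[0,0,0,-0.5,0]]]' >/dev/null; python3 s.py; python3 -m jog '[[[0,0,0,-0.5,0]]]' >/dev/null; python3 s.py;  python3 -m jog '[[[0,0,0,0,0],[0,0,0,0,0]]]' >/dev/null; python3 s.py
```

```text
t 23.25 pos [0.4957 0.2338 0.0686] yaw 166.91 F [ 0.1 -0.5 -0. ] M [ 0.011 -0.002 -0.075] q6 38.3 op 0.0513
t 23.75 pos [0.4969 0.2349 0.071 ] yaw 166.95 F [ 0.2 -1.4  6. ] M [-0.278  0.232 -0.155] q6 38.4 op 0.0131
t 23.95 pos [0.4969 0.2349 0.071 ] yaw 172.05 F [-0.6 -1.6  6.3] M [-0.367  0.186 -0.151] q6 33.3 op 0.0129
t 24.15 pos [0.4969 0.2349 0.071 ] yaw 169.47 F [-0.1 -1.2  6.1] M [-0.294  0.21   0.27 ] q6 35.8 op 0.0128
t 24.25 pos [0.4969 0.2349 0.071 ] yaw 166.88 F [-0.7 -0.6  5.1] M [-0.329  0.126  0.3  ] q6 38.4 op 0.0128
t 24.45 pos [0.4969 0.2349 0.071 ] yaw 166.95 F [-0.6 -1.   5.4] M [-0.274  0.174 -0.088] q6 38.4 op 0.0124
```

The left load is about 0.075 N m. Load differences only weakly show skew, so I'll release and measure the bar's squareness from above.

```bash
python3 -m jog '[[[0,0,0,0,0.6],[0,0,0,0,0.6],[0,0,0.2,0,0.6],[0,0,0.6,0,0.6],[0,-0.5,0.6,0,1],[0,-0.5,0.4,0,1],[0,-0.5,0.2,0,1],[0,-0.2,0,0,1]]]' >/dev/null; python3 -m jog '[[[0,0,0,0,1],[0,0,0,0,1],[0,0,0,0,1],[0,0,0,0,1],[0,0,0,0,1]]]' >/dev/null; python3 s.py
python3 - <<'E'
from h import *
o=sensors.get_obs();im=camera('wrist');cv2.imwrite('pics/w6.png',im);p=params('wrist',o);np.save('w6.npy',p['T'])
E
```

```text
t 25.75 pos [0.4962 0.1503 0.1694] yaw 167.00 F [-0.3  0.   0.2] M [ 0.006 -0.006  0.023] q6 29.8 op 0.0856
```

View pics/w6.png

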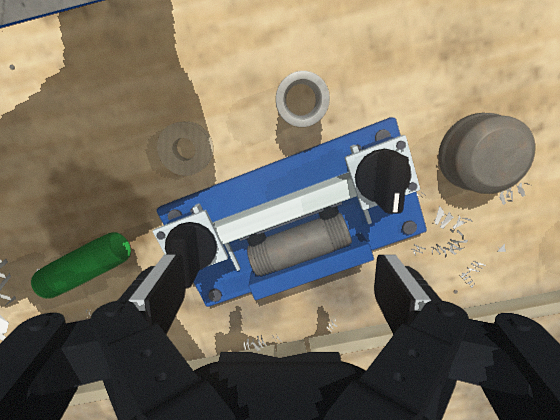

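The bar lies at (218..350, 240..180), with its pads against the pipe at (257,238) and (327,211), and the base's near edge runs (160,207)–(392,119). I'll fit the edges and cast them to world.

Run:
```python
from h import *
im=cv2.imread('pics/w6.png');p=camera_params('wrist');p['T']=np.load('w6.npy')
g=cv2.GaussianBlur(im,(0,0),.8).astype(float)
def edge(a,b,z,ch,sign,name,half=9):
    a,b=map(np.array,(a,b));d=(b-a)/np.linalg.norm(b-a);n=np.array([-d[1],d[0]])
    t=np.arange(0,np.linalg.norm(b-a),1.);s=np.arange(-half,half+.1,.25);P=[]
    for q in t:
        c=a+q*d+s[:,None]*n
        v=cv2.remap(ch.astype('f4'),c[:,0].astype('f4')[None],c[:,1].astype('f4')[None],1)[0]
        w=np.maximum(sign*np.gradient(v),0);k=w.argmax();P.append(a+q*d+s[k]*n)
    P=np.array(P);W=np.array([cast(p,x,z)[:2] for x in P])
    ok=np.ones(len(W),bool)
    for _ in range(8):
        f=np.polyfit(W[ok,1],W[ok,0],1);r=W[:,0]-np.polyval(f,W[:,1]);ok=abs(r)<max(.0006,2*np.std(r[ok])*.8)
    print(name,'slope dx/dy %.4f'%f[0],'n',ok.sum(),len(t),'sd mm %.2f'%(1e3*r[ok].std()),'x at y=.154 %.4f'%np.polyval(f,.154),'y range',W[ok,1].min().round(3),W[ok,1].max().round(3))
red=g[...,2];sat=g[...,0]-g[...,2]
edge((225,238),(345,196),.041,red,-1,'bar far top')
edge((220,218),(345,177),.041,red,-1,'bar near top?')
edge((220,218),(345,177),.041,red,1,'bar near +')
edge((170,203),(385,121),.012,sat,1,'base near')
edge((258,299),(368,259),.042,sat,-1,'fence far')
cv2.imwrite('pics/c6.png',cv2.resize(im[160:310,200:380],None,fx=4,fy=4,interpolation=0))
```

```text
bar far top slope dx/dy -0.1420 n 126 128 sd mm 0.22 x at y=.154 0.5224 y range 0.094 0.206
bar near top? slope dx/dy -0.0625 n 47 132 sd mm 0.53 x at y=.154 0.4993 y range 0.094 0.2
bar near + slope dx/dy -0.1428 n 125 132 sd mm 0.21 x at y=.154 0.4994 y range 0.094 0.202
base near slope dx/dy -0.1434 n 213 231 sd mm 0.19 x at y=.154 0.4731 y range 0.043 0.256
fence far slope dx/dy -0.1431 n 118 118 sd mm 0.20 x at y=.154 0.5871 y range 0.107 0.216
```

View pics/c6.png

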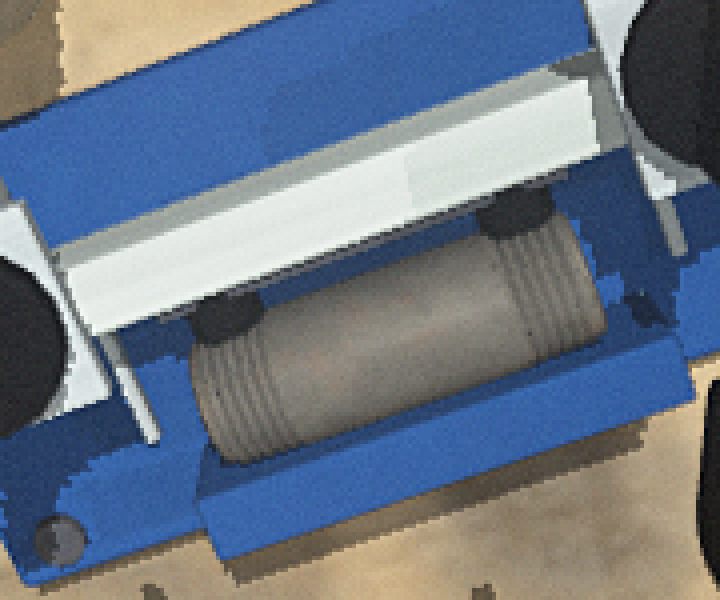

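The bar is square to the vise within 0.002 rad: its edges slope −0.142/−0.143, the base and fence −0.143. Both knobs carry about 0.1 N m of load, or roughly 25 N per pad. The robot is clear, so I'm handing the job in.

```bash
python3 -c "
from workcell import ticket
print(ticket.job_done())"
```

```text
the job is handed in; nothing more can be done
None
```

The pipe nipple is clamped and the job is handed in (no verdict came back): the bar measured square within about 0.002 rad, and each knob took about 0.1 N m over free running (right about 0.12, left about 0.075). I over-turned the right knob once, to an estimated 60–70 N on the right pad against the 75 N limit, and eased it back.

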